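Swap the open tin on the mate tray

ROBOT

A 6-joint arm with a two-finger parallel gripper is mounted at the origin on the work surface. World frame = base frame: x ahead of the robot, y to its left, z up, the work surface at z = 0. Lengths are in mm, angles in rad, forces in N, time in s.
With the tool pointing down it reaches from about 350 to 775 mm from the base axis. Payload 7.3 kg.
Tool frame: the origin (TCP) lies at the very end of the fingers, on their centre line; the grasp point (between the pads) lies 19 mm behind it; x points along the fingers, z is the direction in which the jaws open and shut, and the axes are right-handed (so a half turn about x gives the same grasp; the last joint's range is limited). The gripper opens to 92 mm and grips with 3 to 60 N. Pads are 19 mm wide; open, the fingers measure 130 mm over their backs; the gripper's body (75 mm by 190 mm) begins 47 mm behind the grasp point.
Start: joints at [-1.46, 0.342, 1.524, -0, 1.275, -0.146], TCP at [133.365, -507.798, 226.741] pointing down, gripper open.
Joint ranges: [-2.53, 2.53], [-0.77, 2.02], [0.04, 2.7], [-1, 4.14], [0.28, 2.66], [-3.11, 3.11]. Speed limits (rad/s): [2.57, 2.57, 3.14, 3.14, 3.14, 3.14].

INTERFACE

Orientations are given as [roll, pitch, yaw] about the fixed x, y, z axes, in that order (R = Rz(yaw) Ry(pitch) Rx(roll)).
In Python, from plant import * gives the robot as it stands.
- The arm moves only by the shell command python3 -m creep 'ROWS'. ROWS is JSON, a list of rows, each an object of numbers: "tx", "ty", "tz": the shift along the tool's x, y, z in cm; "wx", "wy", "wz": the turn, a rotation vector about the tool's x, y, z in rad; "gripper": the closure, from -1 (fully open) to 1 (shut). A call has 1 to 8 rows; each row is the pose to reach, as a shift and turn from the pose commanded when the call began, along the tool's axes at that moment; what a row does not reach only later rows make up. A row lasts 1/12 s, in which the tool goes at most 41.7 mm and 7.16 degrees, less where a joint would pass 70% of its speed; a pose out of reach is approached as far as the arm can. A call with a gripper value outside its range is refused whole. The fingers move at their own pace and stop on an object; the grip force is fixed at half the most. Time passes only in rows, so rows that repeat a pose let the fingers close. It gives the time, the measured TCP pose, the force and the opening at its end, in the units of the state.
- get_obs(): the state, without advancing time (a new reading comes with each control period).
- capture(name): name is "scene" or "top" or "wrist"; returns a dict with "frame" (384x512x3 uint8, red, green, blue), "z_map" (384x512 float32, mm along the optical axis (not along the pixel's ray), 0 where there is no reading), "vertical_fov" (degrees; the focal length in pixels is half the picture's height over the tangent of half this angle, whatever the lens; pixels are square), "cx", "cy" (the principal point, pixels), "xyz" and "rotation" of the camera in the world. Camera axes: x right, y down, z forward; pixel columns grow to the right and rows downward; lengths in mm; the calibration is good to about 2 mm. A picture is of the moment at which its call begins.
- close_job(): hands the job in, once; it reports no verdict.
The state is a dict: "time": time; "joint_positions": joint angles; "dq": joint speeds; "tau": joint torques, N m; "tool_pos": TCP position; "tcp_rot": TCP orientation; "contact_force": force on the tool from outside, world axes, zero at the start; "moment": the same for the moment, N m; "grip_width": finger opening in mm.
Only numpy, scipy, OpenCV 4.12 (cv2) and the standard library are available. Lean on these libraries where they do the work, as an engineer would, in place of code of your own. Each camera call takes 0.05 s, during which the arm holds its last target.

TASK

The sugar is done with and the yerba is next: first push the standing-open lid of the smaller rectangular tin over so that it falls shut, then flip the lid of the larger rectangular tin up with a fingertip under its lip and push it past upright, so that it stays leaning fully back by its own weight. Only push: do not lift, tip or shove the tins across the tray, and leave everything else where it is.

Things in the scene. Friction and masses are not known exactly. Their poses are not given: they have to be found in the camera images.
- tray: bamboo tray, fixed to the table, 360 mm (its x) by 460 mm (its y), floor 8 mm thick, rim 22 mm high; origin at the centre of its underside
- big_tin: the larger rectangular bare-metal tin, 115 mm front to back (its x), 130 mm wide (its y), 90 mm tall without the lid, about 0.9 kg, loose, on the tray floor. Origin: centre of its underside; its x axis points from the front to the hinge side (towards the left as seen from the robot, +y, within 0.4 rad), so the lip is on its right; z up. The tins stand one nearer and one farther from the robot, in either order.
- big_lid (a joint): hinge of that tin's flat lid (5 mm thick, about 0.12 kg), along the tin's upper left edge, axis parallel to the tin's y. 0 = shut, flat on the rim; grows as the front edge rises; 1.57 = upright; 1.85 = leaning back on its stop. Free, lightly damped hinge with no spring: below upright the lid falls shut, beyond upright it falls open.
- big_hinge (a point): middle of that hinge's axis, fixed to the tin, 57.5 mm from its origin towards the left side and 90 mm above it
- big_lip (a point): middle of the outer edge of the lid's lip, a flat tongue 50 mm wide and 4 mm thick that sticks out 26 mm beyond the tin's right-hand (front) wall when shut; it turns with the lid, 141 mm from the hinge axis. The underside of lid and lip lies in the plane of the hinge axis. Nothing lies under the lip but the tray floor
- small_tin: the smaller rectangular bare-metal tin, 85 mm front to back (its x), 85 mm wide (its y), 70 mm tall without the lid, about 0.6 kg, loose, on the tray floor. Origin: centre of its underside; its x axis points from the front to the hinge side (towards the left as seen from the robot, +y, within 0.4 rad), so the lip is on its right; z up. The tins stand one nearer and one farther from the robot, in either order.
- small_lid (a joint): hinge of that tin's flat lid (5 mm thick, about 0.07 kg), along the tin's upper left edge, axis parallel to the tin's y. 0 = shut, flat on the rim; grows as the front edge rises; 1.57 = upright; 1.85 = leaning back on its stop. Free, lightly damped hinge with no spring: below upright the lid falls shut, beyond upright it falls open.
- small_hinge (a point): middle of that hinge's axis, fixed to the tin, 42.5 mm from its origin towards the left side and 70 mm above it
- small_lip (a point): middle of the outer edge of the lid's lip, a flat tongue 40 mm wide and 4 mm thick that sticks out 26 mm beyond the tin's right-hand (front) wall when shut; it turns with the lid, 111 mm from the hinge axis. The underside of lid and lip lies in the plane of the hinge axis. Nothing lies under the lip but the tray floor
- gourd: open wooden drinking cup (gourd), 72 mm across, 75 mm tall, loose, on the tray on the left, hinge side of the tins; origin at the middle of its underside; leave alone
- bombilla: steel drinking straw, 220 mm long, with a coiled filter at one end, lying loose along the right edge of the tray; origin at the middle of its underside; leave alone
- kettle: blue enamel kettle, 164 mm across, 200 mm tall to the top of its handle, loose on the table left of the tray; origin at the middle of its underside; leave alone
- canister: round tin with a plain twist cap, 106 mm across, 114 mm tall, loose on the table right of the tray; origin at the middle of its underside; leave alone
- flask: dark steel flask, 80 mm across, 224 mm tall, loose on the table left of the tray; origin at the middle of its underside; leave alone
- glass: empty drinking glass, 68 mm across, 95 mm tall, loose on the table right of the tray; origin at the middle of its underside; leave alone
- spoon: wooden-handled steel spoon, 150 mm long, lying loose on the table to the right, nearer the robot than the round tin; origin on its underside; leave alone
Not all that is in view belongs to the job. What is shaped like the small_tin but pink is not meant. Leave any purple look-alike of the big_tin alone.

How it is judged (in metres and radians):
On the way, in this order (a step that is already met when the one before it is completed fails the run):
1. the smaller tin's lid is shut while the larger tin is still shut (value of joint small_lid below 0.05 rad and value of joint big_lid below 0.3 rad), for 0.2 s.
2. the larger tin's lid leans back beyond upright (value of joint big_lid above 1.72 rad), for 0.2 s.
At the end, for the whole second after the job is handed in: The smaller tin's lid is shut (joint below 0.05 rad), the larger tin's lid rests leaning back (joint above 1.75 rad), both at rest; both tins stand flat (tilt below 0.05 rad) within 40 mm of where they began (value of joint small_lid below 0.05 rad and value of joint big_lid above 1.75 rad and velocity of joint small_lid between -0.05 and 0.05 rad/s and velocity of joint big_lid between -0.05 and 0.05 rad/s and angle between each of big_tin, small_tin's own z axis and vertical below 0.05 rad and distance of each of big_tin, small_tin from where it was at the start of the episode below 0.04 m); the robot touches nothing.
It fails at once if a tin is lifted (more than 12 mm off the tray), tipped more than 0.2 rad or shoved more than 40 mm (height (world z) of any of big_tin, small_tin above 0.02 m or angle between any of big_tin, small_tin's own z axis and vertical above 0.2 rad or distance of any of big_tin, small_tin from where it was at the start of the episode above 0.04 m).
It fails at once if another thing is moved more than 25 mm (distance of any of gourd, bombilla, kettle, canister, flask, glass, spoon from where it was at the start of the episode above 0.025 m).
It also fails if it takes over 58 s, if anything falls off the work surface, if the arm or the gripper's body presses on something with over 40 N, if the wrist force passes 120 N, or if a joint passes its speed limit or range.

## Working session

There is one attempt and no reset: what is moved stays moved. The work goes in short steps, Python scripts to look and compute and a shell command to move; the robot and the scene stay as the last step left them, time stands still between calls to the robot, and variables do not carry over. Pictures are saved under pics/ and viewed, and the job is handed in when it is done.

```bash
ls; mkdir -p pics; python3 - <<'E'
from plant import *
import cv2
o=get_obs();print(o)
for n in("scene","top","wrist"):
    c=capture(n);cv2.imwrite(f"pics/{n}0.png",cv2.cvtColor(c["frame"],cv2.COLOR_RGB2BGR));print(n,c["xyz"],c["rotation"],c["vertical_fov"],c["cx"],c["cy"])
E
```

```text
pics
{'time': 0.0, 'joint_positions': array([-1.46004210e+00,  3.42733654e-01,  1.52498170e+00,  3.19540788e-05,
        1.27544652e+00, -1.46003658e-01]), 'dq': array([-2.21377399e-04, -2.52249807e-04, -1.37739207e-04, -6.05672042e-05,
       -2.09650404e-04,  1.39658705e-03]), 'tau': array([-1.39109776e-03, -4.31244743e+01, -2.44221014e+01,  7.17408629e-02,
        5.59722050e-02, -1.22295064e-04]), 'tool_pos': array([ 133.30565442, -507.37550853,  226.05163657]), 'tcp_rot': array([2.97611952, 1.5692268 , 1.66207175]), 'contact_force': array([ 0.56317138,  0.27004408, -0.10390639]), 'moment': array([-0.00881991, -0.03683581, -0.0066236 ]), 'grip_width': 91.66053241826104}
scene [1394.84559912  693.11045766 1091.61583554] [-2.26820687  0.02231618  2.18580863] 42.191949899028046 255.63588838195585 187.77011759027218
top [ 371.25833814   15.7319096  1317.12546144] [-3.10583607 -0.02063074 -1.58437919] 50.00841239981328 256.29076601983024 191.50627418447033
wrist [ 197.63217366 -491.66061269  384.66776646] [ 2.89103408e+00  2.01711411e-03 -1.31469978e+00] 62.54808401295707 252.45261059349528 194.64699427463523
```

View pics/scene0.png

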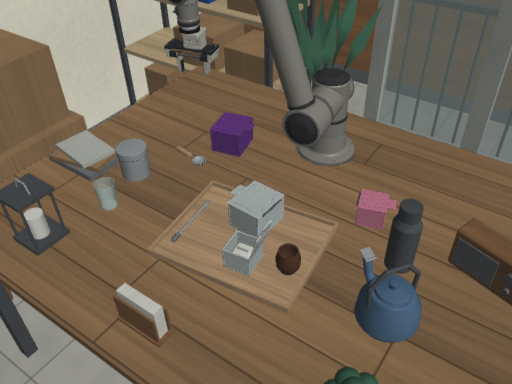

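View pics/top0.png

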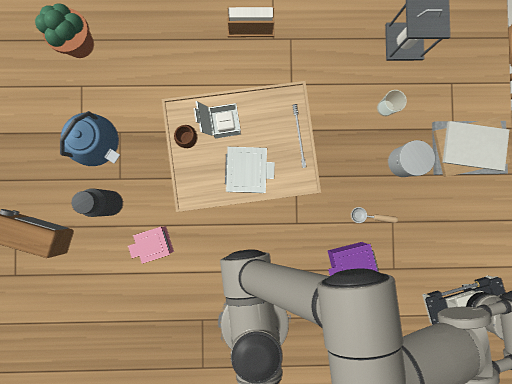

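View pics/wrist0.png

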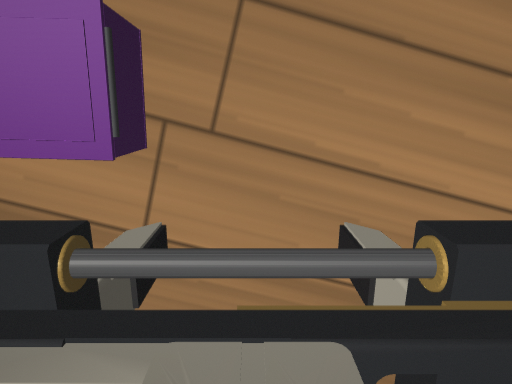

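Candidates: big tin – grey (247,170) in top vs purple (352,258); small tin – grey open (220,120) vs pink (150,245). I choose the two bare-metal ones on the tray, and check them in a crop.

```bash
cat > h.py <<'E'
from plant import *
import cv2,numpy as np
from scipy.spatial.transform import Rotation as R
def cloud(c):
    z=c["z_map"];h,w=z.shape;f=h/2/np.tan(np.radians(c["vertical_fov"]/2))
    u,v=np.meshgrid(np.arange(w),np.arange(h))
    p=np.stack([(u-c["cx"])/f*z,(v-c["cy"])/f*z,z],-1)
    return p@R.from_euler('xyz',c["rotation"]).as_matrix().T+np.array(c["xyz"])
def proj(c,P):
    f=384/2/np.tan(np.radians(c["vertical_fov"]/2))
    q=(np.atleast_2d(P)-np.array(c["xyz"]))@R.from_euler('xyz',c["rotation"]).as_matrix()
    return np.stack([q[:,0]/q[:,2]*f+c["cx"],q[:,1]/q[:,2]*f+c["cy"]],-1)
def crop(c,x0,y0,x1,y1,s,fn):
    cv2.imwrite(fn,cv2.resize(cv2.cvtColor(c["frame"],cv2.COLOR_RGB2BGR)[y0:y1,x0:x1],None,fx=s,fy=s,interpolation=cv2.INTER_CUBIC))
E
python3 - <<'E'
from h import *
c=capture("top");P=cloud(c)
crop(c,160,75,325,215,4.5,"pics/top1.png")
for v,u in [(170,247),(170,269),(110,290),(120,223),(150,160),(104,200),(120,203),(136,185),(133,200),(110,212)]:print(u,v,P[v,u].round(1))
# big tin top
M=(P[...,2]>93)&(P[...,2]<112)
M[:140]=0;M[205:]=0;M[:,:210]=0;M[:,285:]=0
m=M.astype(np.uint8);print(m.sum());
pts=P[M][:,:2].astype(np.float32);r=cv2.minAreaRect(pts);print(r,np.median(P[M][:,2]))
body=P[M];
M=(P[...,2]>55)&(P[...,2]<240);M[:95]=0;M[142:]=0;M[:,:193]=0;M[:,250:]=0
q=P[M];print(q.min(0),q.max(0))
rim=q[q[:,2]<80];print(cv2.minAreaRect(rim[:,:2].astype(np.float32)),np.median(rim[:,2]))
lid=q[q[:,2]>85];print(len(lid));i=lid[:,2].argsort()[::-1];print(lid[i[:200:6]].round())
E
```

```text
247 170 [477.9  16.7 108.2]
269 170 [477.4 -48.3 104.9]
290 110 [ 678.8 -124.     5.2]
223 120 [634.4  87.8  71.7]
160 150 [554.6 293.8   1.5]
200 104 [666.5 149.2 141.5]
203 120 [621.2 141.5 136.6]
185 136 [596.8 212.2  12.8]
200 133 [607.5 165.6   3.9]
212 110 [671.7 123.1  44.7]
1962
((480.17919921875, 9.158767700195312), (145.58200073242188, 134.33621215820312), 89.33749389648438) 102.7969459238227
[571.93191238  36.30553507  55.04181745] [685.05627397 180.08218225 187.69943928]
((631.2083129882812, 114.59648132324219), (89.80093383789062, 151.8249053955078), 11.625190734863281) 71.45799438434665
377
[[616. 155. 188.]
 [625. 158. 185.]
 [626. 156. 182.]
 [615. 153. 181.]
 [632. 156. 180.]
 [607. 154. 177.]
 [644. 154. 174.]
 [619. 152. 172.]
 [626. 152. 168.]
 [638. 152. 165.]
 [624. 150. 163.]
 [644. 153. 162.]
 [630. 150. 161.]
 [585. 145. 160.]
 [665. 158. 160.]
 [617. 148. 159.]
 [668. 159. 158.]
 [620. 148. 157.]
 [611. 145. 156.]
 [629. 148. 154.]
 [595. 143. 153.]
 [641. 148. 151.]
 [587. 140. 149.]
 [610. 143. 148.]
 [636. 146. 147.]
 [616. 143. 146.]
 [657. 149. 145.]
 [620. 144. 143.]
 [649. 147. 141.]
 [618. 141. 140.]
 [632. 144. 139.]
 [659. 147. 136.]
 [624. 142. 135.]
 [645. 144. 134.]]
```

View pics/top1.png

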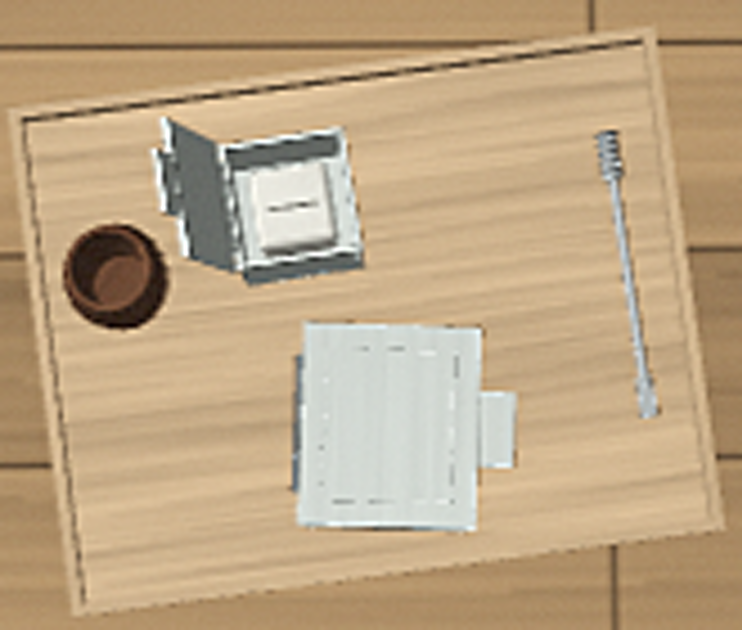

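```bash
cat >> h.py <<'E'
def go(pos,d=None,jaw=None):
    """shift (cm) and rotvec in tool axes to reach TCP pos, fingers along d, jaw axis along jaw"""
    o=get_obs();R0=R.from_euler('xyz',o["tcp_rot"])
    print("tcp",o["tool_pos"].round(1),"axes x,y,z",R0.as_matrix().T.round(3).tolist(),"F",o["contact_force"].round(1),"t",round(o["time"],2))
    t=R0.inv().apply(np.array(pos)-o["tool_pos"])/10
    w=np.zeros(3)
    if d is not None:
        d=np.array(d,float);d/=np.linalg.norm(d);j=np.array(jaw,float);j-=d*(j@d);j/=np.linalg.norm(j)
        best=None
        for s in(1,-1):
            M=np.stack([d,np.cross(s*j,d),s*j],1)
            ww=(R0.inv()*R.from_matrix(M)).as_rotvec()
            print("  opt w",ww.round(3))
    print("shift cm",t.round(2))
E
python3 - <<'E'
from h import *
c=capture("top");P=cloud(c)
# lip region, body
M=(P[...,2]>93)&(P[...,2]<112);M[:140]=0;M[205:]=0;M[:,:210]=0;M[:,285:]=0
q=P[M];b=q[q[:,1]>-30];print("body",cv2.minAreaRect(b[:,:2].astype(np.float32)));l=q[q[:,1]<-40];print("lip",l.min(0),l.max(0),np.median(l,0))
g=P[122:152,172:200];g=g[(g[...,2]>70)];print("gourd",g.min(0),g.max(0))
g=P[140:178,385:438];g=g[(g[...,2]>90)];print("canister",g.min(0),g.max(0))
# small tin rim
M=(P[...,2]>66)&(P[...,2]<90);M[:98]=0;M[142:]=0;M[:,:209]=0;M[:,250:]=0
q=P[M];q=q[q[:,1]<128];print("small",cv2.minAreaRect(q[:,:2].astype(np.float32)))
# lid plane
q=P[98:140,190:216].reshape(-1,3);q=q[(q[:,2]>95)&(q[:,2]<185)];m=q.mean(0);n=np.linalg.svd(q-m)[2][2];print("lid plane",m,n)
go([500,-200,240]);go([612,205,240],[0,0,-1],[.985,.17,0])
E
```

```text
body ((480.08734130859375, 25.85897445678711), (112.4053955078125, 134.1702117919922), 89.57489776611328)
lip [453.63463115 -63.76008887  94.01574332] [543.22679738 -40.0196503  107.01700982] [480.67262821 -51.33565378 101.61845696]
gourd [371.25833814  15.7319096   70.00863284] [ 619.66134464  236.82019369 1317.12546144]
canister [ 371.25833814 -539.63867582   90.11080306] [ 561.42236393   15.7319096  1317.12546144]
small ((636.9548950195312, 86.05024719238281), (86.6029281616211, 89.79450988769531), 8.740848541259766)
lid plane [627.37766811 143.11226048 138.91900444] [ 0.13881287 -0.94754949  0.28789052]
tcp [ 133.3 -507.7  226.4] axes x,y,z [[-0.0, 0.001, -1.0], [0.967, 0.254, 0.0], [0.254, -0.967, -0.001]] F [0.2 0.4 1.7] t 0.25
shift cm [ -1.34  43.28 -20.45]
tcp [ 133.3 -507.7  226.4] axes x,y,z [[-0.0, 0.001, -1.0], [0.967, 0.254, 0.0], [0.254, -0.967, -0.001]] F [0.2 0.4 1.7] t 0.25
  opt w [-1.485 -0.    -0.   ]
  opt w [ 1.657 -0.     0.   ]
shift cm [ -1.32  64.39 -56.77]
```

```bash
python3 -m creep '[{"tx":-2,"ty":43,"tz":-20,"wx":-0.5,"gripper":1},{"tx":-2,"ty":43,"tz":-20,"wx":-0.7,"gripper":1},{"tx":-2,"ty":43,"tz":-20,"wx":-0.7,"gripper":1},{"tx":-2,"ty":43,"tz":-20,"wx":-0.7,"gripper":1},{"tx":-2,"ty":43,"tz":-20,"wx":-0.7,"gripper":1},{"tx":-2,"ty":43,"tz":-20,"wx":-0.7,"gripper":1},{"tx":-2,"ty":43,"tz":-20,"wx":-0.7,"gripper":1},{"tx":-2,"ty":43,"tz":-20,"wx":-0.7,"gripper":1}]'; python3 - <<'E'
from h import *
go([612,205,240],[0,0,-1],[.985,.15,0]);print(get_obs()["joint_positions"].round(2))
E
```

```text
tcp [ 133.3 -507.7  226.4] axes x,y,z [[-0.0, 0.001, -1.0], [0.967, 0.254, 0.0], [0.254, -0.967, -0.001]] F [0.2 0.4 1.7] t 0.25
  opt w [-1.465 -0.    -0.   ]
  opt w [ 1.676 -0.     0.   ]
shift cm [ -1.32  64.39 -56.77]
[-1.46  0.34  1.52 -0.    1.28 -0.15]validation failed for argument at $[0]...
```

```bash
python3 -m creep '[{"tx":-0.2,"ty":4,"tz":-2,"wx":-0.1,"wy":0,"wz":0,"gripper":1}]'
```

```text
time: 0.33
tool_pos: [161.3, -483.6, 227.9]
tcp_rot: [-1.128, 1.568, -2.348]
contact_force: [0.6, -0.4, 0.8]
grip_width: 88.5
```

```bash
python3 -m creep '[{"tx":-1,"ty":40,"tz":-14,"wx":-0.6,"wy":0,"wz":0,"gripper":1},{"tx":-1,"ty":40,"tz":-14,"wx":-0.6,"wy":0,"wz":0,"gripper":1},{"tx":-1,"ty":40,"tz":-14,"wx":-0.6,"wy":0,"wz":0,"gripper":1},{"tx":-1,"ty":40,"tz":-14,"wx":-0.6,"wy":0,"wz":0,"gripper":1},{"tx":-1,"ty":40,"tz":-14,"wx":-0.6,"wy":0,"wz":0,"gripper":1},{"tx":-1,"ty":40,"tz":-14,"wx":-0.6,"wy":0,"wz":0,"gripper":1},{"tx":-1,"ty":40,"tz":-14,"wx":-0.6,"wy":0,"wz":0,"gripper":1},{"tx":-1,"ty":40,"tz":-14,"wx":-0.6,"wy":0,"wz":0,"gripper":1}]'; python3 - <<'E'
from h import *
go([612,205,240],[0,0,-1],[.985,.15,0]);print(get_obs()["joint_positions"].round(2))
E
```

```text
time: 1.0
tool_pos: [422.2, -265.6, 236.6]
tcp_rot: [-0.504, 1.57, -1.118]
contact_force: [-0.8, 0.4, -0.5]
grip_width: 36.4
tcp [ 422.2 -265.6  236.6] axes x,y,z [[0.0, -0.0, -1.0], [0.576, 0.817, -0.0], [0.817, -0.576, 0.0]] F [-0.8  0.4 -0.5] t 1.0
  opt w [-0.765  0.     0.   ]
  opt w [ 2.377  0.    -0.   ]
shift cm [ -0.35  49.4  -11.6 ]
[-0.72  0.29  1.58 -0.    1.28 -0.1 ]
```

```bash
python3 -m creep '[{"tx":-0.5,"ty":49.5,"tz":-11.5,"wx":-0.76,"wy":0,"wz":0,"gripper":1},{"tx":-0.5,"ty":49.5,"tz":-11.5,"wx":-0.76,"wy":0,"wz":0,"gripper":1},{"tx":-0.5,"ty":49.5,"tz":-11.5,"wx":-0.76,"wy":0,"wz":0,"gripper":1},{"tx":-0.5,"ty":49.5,"tz":-11.5,"wx":-0.76,"wy":0,"wz":0,"gripper":1},{"tx":-0.5,"ty":49.5,"tz":-11.5,"wx":-0.76,"wy":0,"wz":0,"gripper":1},{"tx":-0.5,"ty":49.5,"tz":-11.5,"wx":-0.76,"wy":0,"wz":0,"gripper":1},{"tx":-0.5,"ty":49.5,"tz":-11.5,"wx":-0.76,"wy":0,"wz":0,"gripper":1},{"tx":-0.5,"ty":49.5,"tz":-11.5,"wx":-0.76,"wy":0,"wz":0,"gripper":1}]'; python3 - <<'E'
from h import *
go([612,205,240],[0,0,-1],[.985,.15,0]);print(get_obs()["joint_positions"].round(2))
E
```

```text
time: 1.67
tool_pos: [546.6, 43.6, 239.7]
tcp_rot: [-1.367, 1.571, -1.219]
contact_force: [0.5, -0.7, -0.3]
grip_width: 0.5
tcp [546.6  43.6 239.7] axes x,y,z [[0.0, -0.0, -1.0], [-0.147, 0.989, -0.0], [0.989, 0.147, 0.0]] F [ 0.5 -0.7 -0.3] t 1.67
  opt w [-0.004  0.     0.   ]
  opt w [ 3.138  0.    -0.   ]
shift cm [-0.03 15.    8.83]
[-0.06  0.38  1.44 -0.    1.33 -0.21]
```

```bash
python3 -m creep '[{"tx":0,"ty":14.5,"tz":9.2,"wx":0,"wy":0,"wz":0,"gripper":1},{"tx":0,"ty":14.5,"tz":9.2,"wx":0,"wy":0,"wz":0,"gripper":1},{"tx":0,"ty":14.5,"tz":9.2,"wx":0,"wy":0,"wz":0,"gripper":1},{"tx":0,"ty":14.5,"tz":9.2,"wx":0,"wy":0,"wz":0,"gripper":1},{"tx":0,"ty":14.5,"tz":9.2,"wx":0,"wy":0,"wz":0,"gripper":1},{"tx":4,"ty":14.5,"tz":9.2,"wx":0,"wy":0,"wz":0,"gripper":1},{"tx":8,"ty":14.5,"tz":9.2,"wx":0,"wy":0,"wz":0,"gripper":1},{"tx":9,"ty":14.5,"tz":9.2,"wx":0,"wy":0,"wz":0,"gripper":1}]'; python3 - <<'E'
from h import *
go([626,120,150]);c=capture("scene");crop(c,130,130,430,340,2.6,"pics/s1.png")
E
```

```text
time: 2.33
tool_pos: [612.7, 197.9, 143.0]
tcp_rot: [-3.073, 1.56, -2.926]
contact_force: [-0.9, -0.6, -1.5]
grip_width: 0.3
tcp [612.7 197.9 143. ] axes x,y,z [[-0.011, -0.002, -1.0], [-0.146, 0.989, -0.001], [0.989, 0.146, -0.011]] F [-0.9 -0.6 -1.5] t 2.33
shift cm [-0.7  -7.9   0.17]
```

View pics/s1.png

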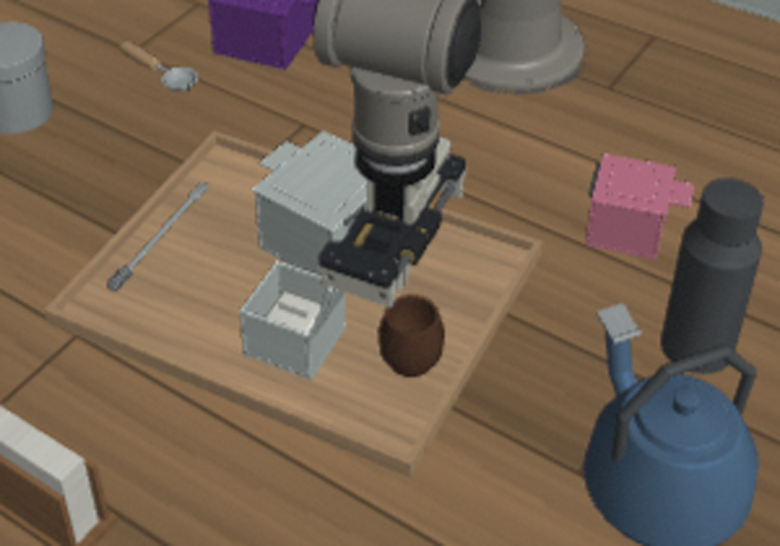

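The gripper (350,250 in the crop) hangs between lid and gourd (411,335), clear of both. Now I push gently.

```bash
python3 -m creep '[{"tx":-0.7,"ty":-2,"tz":0,"wx":0,"wy":0,"wz":0,"gripper":1},{"tx":-0.7,"ty":-4,"tz":0,"wx":0,"wy":0,"wz":0,"gripper":1},{"tx":-0.7,"ty":-5,"tz":0,"wx":0,"wy":0,"wz":0,"gripper":1},{"tx":-0.7,"ty":-6,"tz":0,"wx":0,"wy":0,"wz":0,"gripper":1},{"tx":-0.7,"ty":-7,"tz":0,"wx":0,"wy":0,"wz":0,"gripper":1},{"tx":-0.7,"ty":-8,"tz":0,"wx":0,"wy":0,"wz":0,"gripper":1},{"tx":-0.7,"ty":-9,"tz":0,"wx":0,"wy":0,"wz":0,"gripper":1},{"tx":-0.7,"ty":-9,"tz":0,"wx":0,"wy":0,"wz":0,"gripper":1}]';python3 - <<'E'
from h import *
c=capture("scene");crop(c,130,130,430,340,2.6,"pics/s2.png");go([520,-140,330],[0,0,-1],[1,0,0])
E
```

```text
time: 3.05
tool_pos: [629.7, 107.3, 156.8]
tcp_rot: [-1.593, 1.57, -1.448]
contact_force: [-0.2, 0.5, 0.4]
grip_width: 0.2
tcp [629.5 108.4 156.7] axes x,y,z [[-0.0, -0.0, -1.0], [-0.144, 0.99, -0.0], [0.99, 0.144, -0.0]] F [ 0.4  0.  -0.5] t 3.1
  opt w [ 0.145 -0.     0.   ]
  opt w [-2.997 -0.    -0.   ]
shift cm [-17.33 -23.   -14.42]
```

View pics/s2.png

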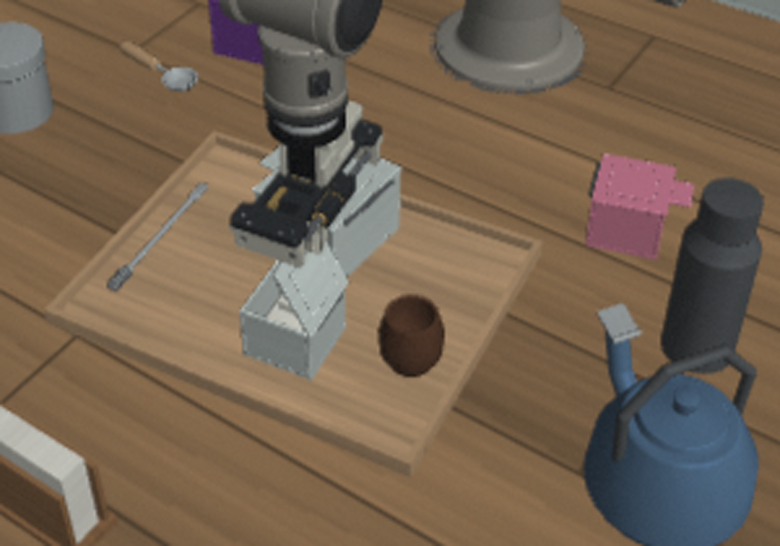

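The lid, near (320,285) in the crop, is past upright and falling. I'll retreat upward and then go right.

```bash
python3 -m creep '[{"tx":0,"ty":0,"tz":0,"wx":0,"wy":0,"wz":0,"gripper":1},{"tx":-2,"ty":1,"tz":0,"wx":0,"wy":0,"wz":0,"gripper":1},{"tx":-6,"ty":1,"tz":0,"wx":0,"wy":0,"wz":0,"gripper":1},{"tx":-10,"ty":1,"tz":0,"wx":0,"wy":0,"wz":0,"gripper":1},{"tx":-14,"ty":-2,"tz":-2,"wx":0,"wy":0,"wz":0,"gripper":1},{"tx":-16,"ty":-6,"tz":-4,"wx":0,"wy":0,"wz":0,"gripper":1},{"tx":-17,"ty":-9,"tz":-6,"wx":0,"wy":0,"wz":0,"gripper":1},{"tx":-17,"ty":-12,"tz":-8,"wx":0,"wy":0,"wz":0,"gripper":1}]';python3 - <<'E'
from h import *
c=capture("scene");crop(c,130,130,430,340,2.6,"pics/s3.png");go([480,-190,330],[0,.766,-.643],[1,0,0])
E
```

```text
time: 3.77
tool_pos: [571.1, -14.1, 328.9]
tcp_rot: [-0.278, 1.566, -0.129]
contact_force: [0.4, 0.1, -0.3]
grip_width: 0.6
tcp [568.5 -21.  329. ] axes x,y,z [[0.003, -0.005, -1.0], [-0.143, 0.99, -0.005], [0.99, 0.143, 0.002]] F [ 2.4 -3.5  1.9] t 3.82
  opt w [ 0.135 -0.06   0.876]
  opt w [-2.724 -1.279 -0.088]
shift cm [ -0.04 -15.46 -11.17]
```

View pics/s3.png

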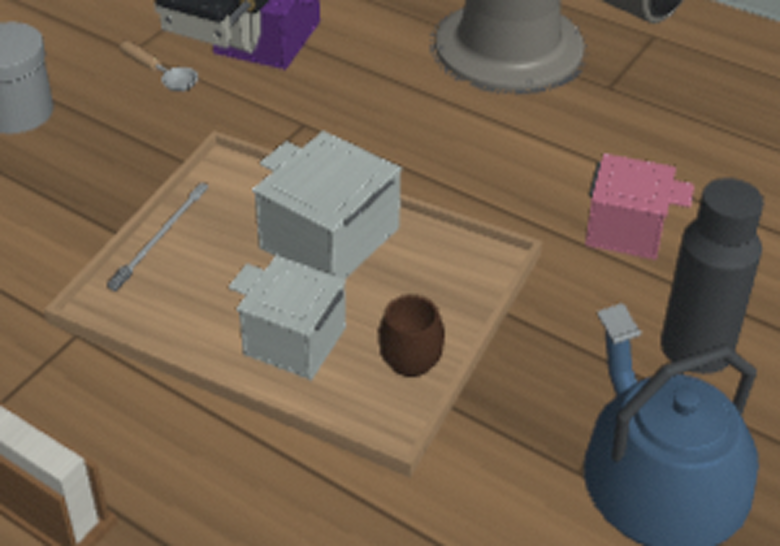

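The small lid is shut (crop 290,290) and both tins are in place. Next I tilt the tool on the right side.

```bash
python3 -m creep '[{"tx":0,"ty":-4,"tz":-3,"wx":0.02,"wy":-0.01,"wz":0.12,"gripper":1},{"tx":0,"ty":-8,"tz":-6,"wx":0.04,"wy":-0.02,"wz":0.24,"gripper":1},{"tx":0,"ty":-12,"tz":-9,"wx":0.06,"wy":-0.03,"wz":0.36,"gripper":1},{"tx":0,"ty":-15,"tz":-11,"wx":0.08,"wy":-0.04,"wz":0.48,"gripper":1},{"tx":0,"ty":-15,"tz":-11,"wx":0.1,"wy":-0.05,"wz":0.6,"gripper":1},{"tx":0,"ty":-15,"tz":-11,"wx":0.12,"wy":-0.05,"wz":0.72,"gripper":1},{"tx":0,"ty":-15,"tz":-11,"wx":0.13,"wy":-0.06,"wz":0.84,"gripper":1},{"tx":0,"ty":-15,"tz":-11,"wx":0.13,"wy":-0.06,"wz":0.88,"gripper":1}]';python3 - <<'E'
from h import *
c=capture("scene");crop(c,0,0,400,300,2,"pics/s4.png");go([480,-130,110],[0,.766,-.643],[1,0,0]);print(get_obs()["joint_positions"].round(2))
E
```

```text
time: 4.48
tool_pos: [483.3, -180.1, 323.7]
tcp_rot: [1.577, 0.681, 1.579]
contact_force: [0.4, 1.2, -2.0]
grip_width: 0.6
tcp [ 483.5 -179.7  323.2] axes x,y,z [[-0.008, 0.776, -0.63], [0.002, 0.63, 0.776], [1.0, 0.005, -0.006]] F [-0.6 -0.1 -0.9] t 4.53
  opt w [-0.002 -0.008 -0.017]
  opt w [ 3.14  -0.026  0.012]
shift cm [ 17.29 -13.42  -0.19]
[-0.84  0.58  1.19  0.61  2.03 -0.75]
```

View pics/s4.png

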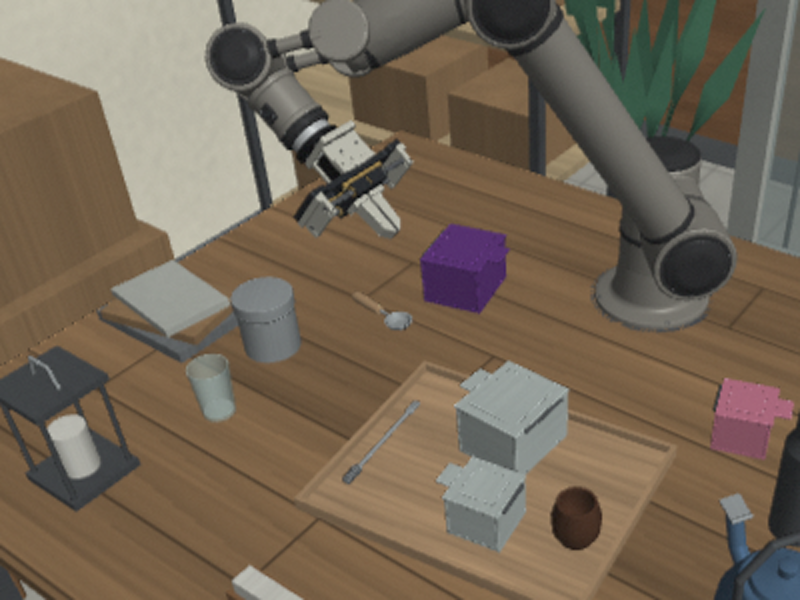

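```bash
python3 - <<'E'
from h import *
go([478,-130,64]);
E
python3 -m creep '[{"tx":20,"ty":-17,"tz":-0.5,"wx":0,"wy":0,"wz":-0.01,"gripper":1},{"tx":20,"ty":-17,"tz":-0.5,"wx":0,"wy":0,"wz":-0.01,"gripper":1},{"tx":20,"ty":-17,"tz":-0.5,"wx":0,"wy":0,"wz":-0.01,"gripper":1},{"tx":20,"ty":-17,"tz":-0.5,"wx":0,"wy":0,"wz":-0.01,"gripper":1},{"tx":20,"ty":-17,"tz":-0.5,"wx":0,"wy":0,"wz":-0.01,"gripper":1},{"tx":20,"ty":-17,"tz":-0.5,"wx":0,"wy":0,"wz":-0.01,"gripper":1},{"tx":20,"ty":-17,"tz":-0.5,"wx":0,"wy":0,"wz":-0.01,"gripper":1},{"tx":20,"ty":-17,"tz":-0.5,"wx":0,"wy":0,"wz":-0.01,"gripper":1}]';python3 - <<'E'
from h import *
c=capture("scene");crop(c,130,90,430,300,2.6,"pics/s5.png");c=capture("top");crop(c,200,75,365,215,4.5,"pics/t5.png");go([478,-53,66],[0,.766,-.643],[1,0,0])
E
```

```text
tcp [ 483.5 -179.7  323.2] axes x,y,z [[-0.008, 0.776, -0.63], [0.002, 0.63, 0.776], [1.0, 0.005, -0.006]] F [-0.6 -0.1 -0.9] t 4.53
shift cm [ 20.19 -17.    -0.36]
time: 5.2
tool_pos: [477.6, -130.1, 66.2]
tcp_rot: [1.577, 0.698, 1.586]
contact_force: [0.3, -1.0, 0.6]
grip_width: 0.4
tcp [ 479.3 -132.5   69.3] axes x,y,z [[-0.006, 0.764, -0.645], [-0.007, 0.645, 0.764], [1.0, 0.009, 0.001]] F [ 0.2 -0.7 -0.1] t 5.3
  opt w [ 0.007 -0.006  0.003]
  opt w [-3.135 -0.005 -0.01 ]
shift cm [ 6.28  4.88 -0.06]
```

View pics/s5.png

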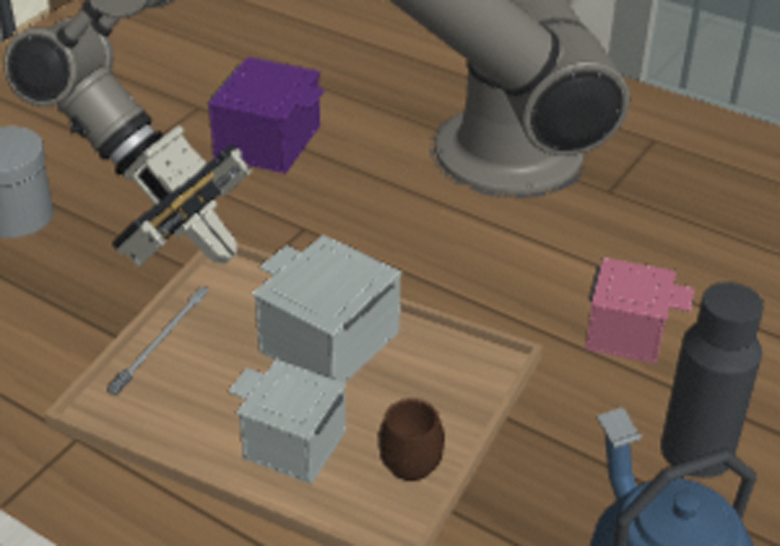

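View pics/t5.png

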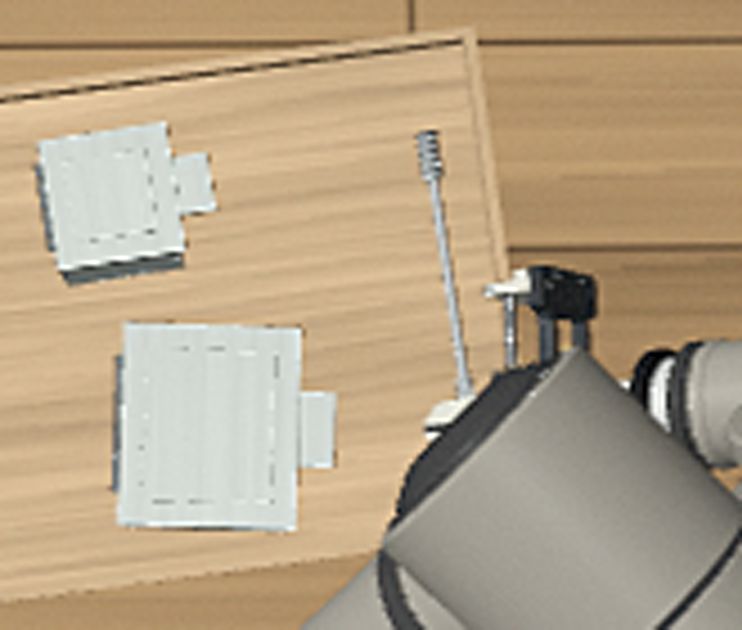

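Both tins shut; lip at (318,430) in the top crop, fingertip right of it at (440,413). Insert under the lip.

```bash
python3 -m creep '[{"tx":2,"ty":1.6,"tz":0,"wx":0,"wy":0,"wz":0,"gripper":1},{"tx":4,"ty":3,"tz":-0.1,"wx":0,"wy":0,"wz":0,"gripper":1},{"tx":5.2,"ty":4,"tz":-0.2,"wx":0,"wy":0,"wz":0,"gripper":1},{"tx":6.1,"ty":4.7,"tz":-0.2,"wx":0,"wy":0,"wz":0,"gripper":1},{"tx":6.1,"ty":4.7,"tz":-0.2,"wx":0,"wy":0,"wz":0,"gripper":1}]';python3 - <<'E'
from h import *
c=capture("scene");crop(c,180,130,330,240,5,"pics/s6.png");go([478,-53,78],[0,.766,-.643],[1,0,0])
P=cloud(capture("top"));print(P[170,225:285:3].round(0)[:,1:])
E
```

```text
time: 5.72
tool_pos: [476.4, -54.4, 66.3]
tcp_rot: [1.569, 0.701, 1.579]
contact_force: [0.4, -0.3, -0.2]
grip_width: 0.4
tcp [476.6 -55.6  65.9] axes x,y,z [[-0.006, 0.764, -0.646], [-0.007, 0.646, 0.764], [1.0, 0.009, 0.002]] F [-0.3 -0.3 -0.6] t 5.77
  opt w [ 0.007 -0.006  0.004]
  opt w [-3.134 -0.006 -0.009]
shift cm [-0.58  1.09  0.15]
[[ 82.  98.]
 [ 73.  99.]
 [ 64. 103.]
 [ 55. 104.]
 [ 46. 108.]
 [ 37. 102.]
 [ 29. 104.]
 [ 20. 108.]
 [ 11. 102.]
 [  2. 106.]
 [ -7. 102.]
 [-16. 106.]
 [-25. 101.]
 [-34.  99.]
 [-42. 106.]
 [-51. 103.]
 [-60. 102.]
 [-33. 621.]
 [-37. 628.]
 [-42. 633.]]
```

View pics/s6.png

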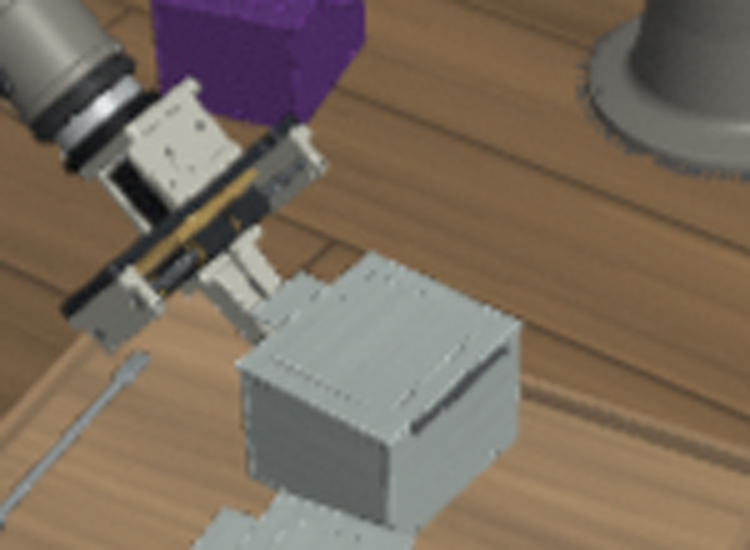

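```bash
python3 -m creep '[{"tx":-0.6,"ty":1,"tz":0,"wx":0,"wy":0,"wz":0,"gripper":1},{"tx":-1.4,"ty":2.3,"tz":0,"wx":0,"wy":0,"wz":0,"gripper":1},{"tx":-2.2,"ty":3.8,"tz":0,"wx":0,"wy":0,"wz":0,"gripper":1},{"tx":-3,"ty":5.3,"tz":0,"wx":0,"wy":0,"wz":0,"gripper":1},{"tx":-3.4,"ty":6.5,"tz":0,"wx":0,"wy":0,"wz":0,"gripper":1},{"tx":-3.7,"ty":7.8,"tz":0,"wx":0,"wy":0,"wz":0,"gripper":1},{"tx":-3.9,"ty":9,"tz":0,"wx":0,"wy":0,"wz":0,"gripper":1},{"tx":-3.9,"ty":10,"tz":0,"wx":0,"wy":0,"wz":0,"gripper":1}]';python3 - <<'E'
from h import *
c=capture("scene");crop(c,180,100,330,210,5,"pics/s7.png");go([477,12,195],[0,.766,-.643],[1,0,0])
E
```

```text
time: 6.48
tool_pos: [475.7, -20.6, 167.1]
tcp_rot: [1.571, 0.7, 1.578]
contact_force: [1.0, -0.9, -1.0]
grip_width: 0.2
tcp [475.7 -19.5 168.1] axes x,y,z [[-0.006, 0.765, -0.644], [-0.006, 0.644, 0.765], [1.0, 0.008, 0.001]] F [ 0.7 -0.4  1. ] t 6.53
  opt w [ 0.006 -0.006  0.001]
  opt w [-3.136e+00 -2.000e-03 -9.000e-03]
shift cm [0.68 4.09 0.15]
```

View pics/s7.png

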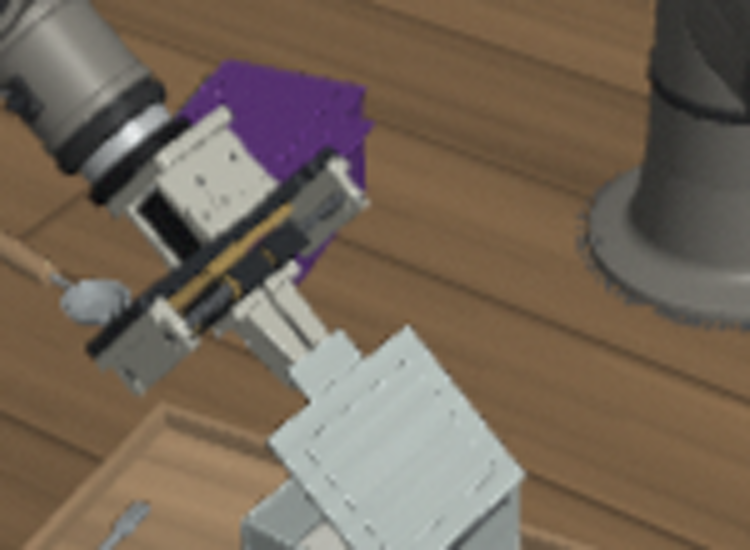

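The lid is up about 40° and lying flush on the finger (crop 320,360). I'll continue the arc.

```bash
python3 -m creep '[{"tx":0.2,"ty":1.4,"tz":0,"wx":0,"wy":0,"wz":0,"gripper":1},{"tx":0.4,"ty":2.7,"tz":0,"wx":0,"wy":0,"wz":0,"gripper":1},{"tx":0.7,"ty":4.1,"tz":0,"wx":0,"wy":0,"wz":0,"gripper":1},{"tx":1.4,"ty":5.4,"tz":0,"wx":0,"wy":0,"wz":0,"gripper":1},{"tx":2.1,"ty":6.7,"tz":0,"wx":0,"wy":0,"wz":0,"gripper":1},{"tx":2.8,"ty":7.9,"tz":0,"wx":0,"wy":0,"wz":0,"gripper":1},{"tx":3.6,"ty":8.7,"tz":0,"wx":0,"wy":0,"wz":0,"gripper":1},{"tx":4.3,"ty":9.4,"tz":0,"wx":0,"wy":0,"wz":0,"gripper":1}]';python3 - <<'E'
from h import *
c=capture("scene");crop(c,180,60,360,220,3.7,"pics/s8.png");go([477,94,210])
E
```

```text
time: 7.2
tool_pos: [474.6, 74.2, 210.4]
tcp_rot: [1.572, 0.699, 1.58]
contact_force: [0.1, -0.8, 0.8]
grip_width: 0.4
tcp [474.2  75.4 210.5] axes x,y,z [[-0.008, 0.766, -0.643], [-0.005, 0.643, 0.766], [1.0, 0.009, -0.002]] F [-1.3  1.  -0.3] t 7.25
shift cm [1.45 1.16 0.3 ]
```

View pics/s8.png

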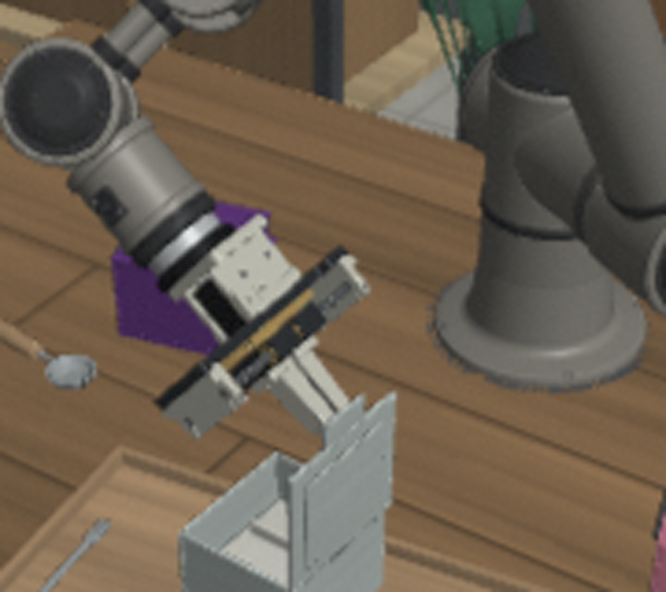

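```bash
python3 -m creep '[{"tx":0.7,"ty":0.6,"tz":0,"wx":0,"wy":0,"wz":0,"gripper":1},{"tx":1.4,"ty":1.2,"tz":0,"wx":0,"wy":0,"wz":0,"gripper":1},{"tx":1.6,"ty":1.3,"tz":0,"wx":0,"wy":0,"wz":0,"gripper":1},{"tx":1.6,"ty":1.3,"tz":0,"wx":0,"wy":0,"wz":0,"gripper":1},{"tx":1.6,"ty":1.3,"tz":0,"wx":0,"wy":0,"wz":0,"gripper":1},{"tx":1.6,"ty":1.3,"tz":0,"wx":0,"wy":0,"wz":0,"gripper":1},{"tx":1.6,"ty":1.3,"tz":0,"wx":0,"wy":0,"wz":0,"gripper":1},{"tx":1.6,"ty":1.3,"tz":0,"wx":0,"wy":0,"wz":0,"gripper":1}]';python3 - <<'E'
from h import *
c=capture("scene");crop(c,180,60,360,220,3.7,"pics/s9.png");go([477,94,210])
E
```

```text
time: 7.92
tool_pos: [474.9, 92.8, 209.7]
tcp_rot: [1.572, 0.7, 1.579]
contact_force: [-0.1, -0.3, -0.3]
grip_width: 0.0
tcp [474.8  92.9 209.7] axes x,y,z [[-0.006, 0.765, -0.644], [-0.004, 0.644, 0.765], [1.0, 0.007, -0.001]] F [ 0.8 -0.6  0.2] t 7.97
shift cm [0.07 0.09 0.22]
```

View pics/s9.png

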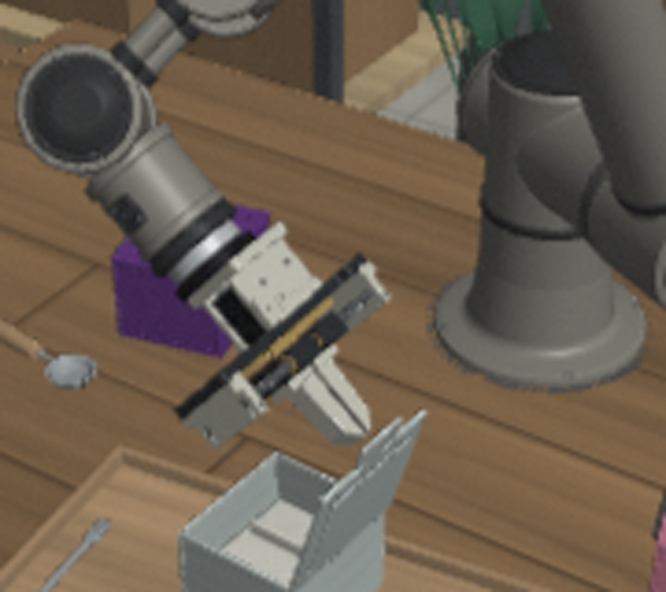

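The lid has fallen back (390,470 in the crop), clear of the finger. I'll retract along the finger axis.

```bash
python3 -m creep '[{"tx":-2,"ty":0,"tz":0,"wx":0,"wy":0,"wz":0,"gripper":1},{"tx":-5,"ty":0,"tz":0,"wx":0,"wy":0,"wz":0,"gripper":1},{"tx":-9,"ty":0,"tz":0,"wx":0,"wy":0,"wz":0,"gripper":1},{"tx":-13,"ty":0,"tz":0,"wx":0,"wy":0,"wz":0,"gripper":1},{"tx":-16,"ty":0,"tz":0,"wx":0,"wy":0,"wz":0,"gripper":1},{"tx":-18,"ty":0,"tz":0,"wx":0,"wy":0,"wz":0,"gripper":1},{"tx":-18,"ty":0,"tz":0,"wx":0,"wy":0,"wz":0,"gripper":1},{"tx":-18,"ty":0,"tz":0,"wx":0,"wy":0,"wz":0,"gripper":1}]';python3 - <<'E'
from h import *
c=capture("scene");crop(c,130,90,430,300,2.6,"pics/s10.png");c=capture("top");crop(c,160,75,325,215,4.5,"pics/t10.png");P=cloud(c)
q=P[145:200,195:235].reshape(-1,3);q=q[(q[:,2]>125)&(q[:,2]<225)&(q[:,1]>70)];m=q.mean(0);n=np.linalg.svd(q-m)[2][2];print("lid plane",len(q),m,n, 1.571+np.arcsin(abs(n[2])))
M=(P[...,2]>74)&(P[...,2]<95);M[:98]=0;M[142:]=0;M[:,:200]=0;M[:,255:]=0
print("small top",np.median(P[M],0),M.sum());go([0,0,0])
E
```

```text
time: 8.63
tool_pos: [476.0, -45.2, 325.5]
tcp_rot: [1.572, 0.7, 1.577]
contact_force: [-0.7, 0.4, -0.8]
grip_width: 0.6
lid plane 585 [480.75277065  99.61205211 174.03806569] [ 0.04325865  0.95819269 -0.28283467] 1.85774816853881
small top [638.49732485  78.18146054  82.66641472] 980
tcp [475.5 -43.8 324.9] axes x,y,z [[-0.008, 0.766, -0.643], [-0.003, 0.643, 0.766], [1.0, 0.008, -0.003]] F [-0.2 -0.4  0.2] t 8.73
shift cm [ 24.6  -21.93 -47.43]
```

View pics/s10.png

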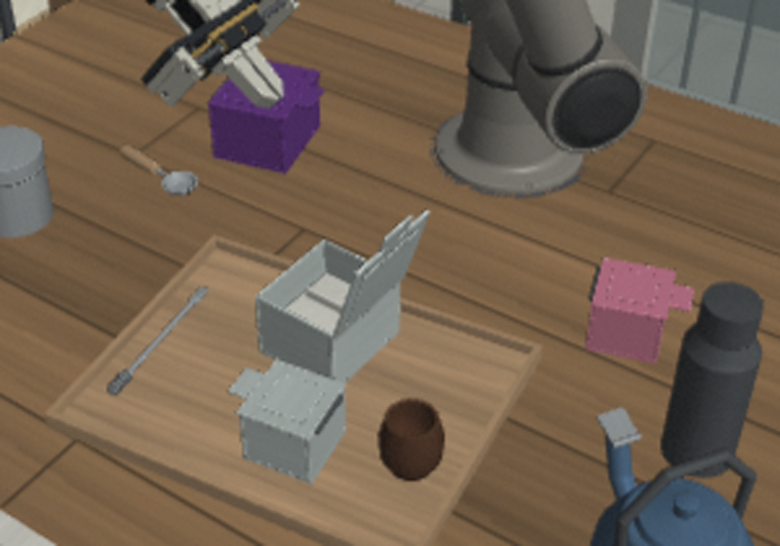

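View pics/t10.png

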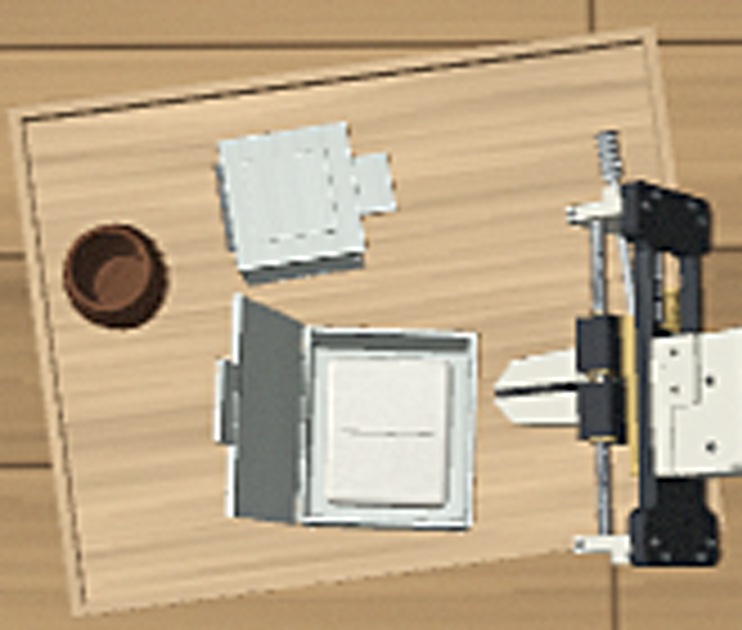

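The small lid is shut (290,195 in the top crop) and the big lid leans back at about 1.86 rad (265,410). Tins and gourd sit where they were, and the arm is clear, so I'll hand in.

```bash
python3 -c "
from plant import *
print(close_job())"
```

```text
the job is handed in; nothing more can be done
None
```

I pushed the smaller tin's lid over from behind with closed fingers, and it fell shut. I then raised the larger tin's lid with a fingertip under its lip and pushed it past upright, and it fell back onto its stop. I handed the job in at about 8.7 s of the 58 s allowed.

**Last checks:**
- **Larger lid:** it leans back at about 1.86 rad, from a plane fit to the top camera's depth; the stop is nominally 1.85.
- **Smaller lid:** it looks flat and shut in both the scene and top views, with its top at about 83 mm, as expected for shut. I did not measure its angle.
- **Tins and gourd:** they show no visible movement in the pictures.
- **Bombilla:** it was partly hidden by the gripper in the last top view, but the scene view shows it where it was.
- **Arm:** it was clear of everything, with no contact force beyond noise.

No check failed or disagreed. One early move was refused because it left out some values; the arm did not move then, and I re-sent it in full.

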